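Screw down a kettle stand's foot until it stops rocking

TASK

The little wooden kettle stand rocks because the foot under its hand wheel hangs clear of the stone slab below. Turn the wheel by its upright handle (clockwise lowers the foot) until the stand bears firmly on all four feet and no longer rocks - neither short nor jacked up so far that another foot goes light. Leave the stand where it is, and leave the garlic, canister and spice jar alone.

Things in the scene. Friction and masses are not known exactly. Their poses are not given: they have to be found in the camera images.
- stand: Low kettle stand, loose, 1.8 kg: wooden board 200 (x) by 220 (y) by 16 mm on four short dark legs, a 22 mm high steel rail on its +x and -y edges. Origin: centre of the stand, level with the undersides of its three plain feet; z up. Feet at x = +-82, y = +-90 mm; the adjustable one, under the hand wheel, at (-82, +90). Heavier away from the wheel, so it rests on the three plain feet.
- wheel_hub (a point): Point on the stand on the wheel's axis, at the top of the wheel's slightly raised hub (a flat disc 26 mm across); 75 mm above the origin of the stand, z up. The wheel is a flat disc 86 mm across and 10 mm thick, of bare aluminium, lying level on top of the board's corner; its top face is 2 mm below this point.
- handle (a point): Middle of the wheel's upright black handle: a round sleeve 16 mm in diameter that spins freely on its pin, 34 mm from the wheel's axis, standing 45 mm above the wheel's top face (this point is 23 mm above that face). It goes round with the wheel and can be pushed round from the side.
- wheel (a joint): Turn of the wheel in rad, growing clockwise seen from above. Each full turn clockwise lowers the adjustable foot by 10 mm. The wheel stays where it is left and takes about 0.05 N m (1.5 N at the handle) to turn. It does not rise or sink as it turns.
- foot_wheel: Adjustable foot under the wheel: rubber pad 30 mm across, 10 mm high; origin at the centre of its underside. Below it a fixed stone slab about 100 mm square stands 2 to 6 mm (unknown) above the worktop; at the start 3 to 13 mm of air lie between. Pads yield 0.12 mm per N: after first touch, 1.5 mm more (54 degrees of wheel) shares the load well; about 2 mm beyond that a neighbour foot lifts.
- foot_near_right: Plain foot of the stand at (-82, -90) mm in the stand's frame; rubber pad 30 mm across, origin at the centre of its underside.
- foot_far_left: Plain foot of the stand at (+82, +90) mm in the stand's frame; rubber pad 30 mm across, origin at the centre of its underside.
- foot_far_right: Plain foot of the stand at (+82, -90) mm in the stand's frame; rubber pad 30 mm across, origin at the centre of its underside.
- garlic_mid (a point): Bystander: loose garlic bulb, 60 mm across; this point is its centre, 30 mm up.
- canister_mid (a point): Bystander: loose white lidded canister, 87 mm across and 110 mm tall; this point is its centre, 55 mm up.
- jar_mid (a point): Bystander: loose spice jar with a dark cap, 41 mm across and 105 mm tall; this point is its centre, 52 mm up.
- board_top (a point): Centre of the board's top face, 58 mm above the stand's origin. Testing for rock: while the wheel's foot hangs free, about 3 to 6 N straight down on the hub tips the stand until that foot meets the slab; from there it is stiff (0.1 to 0.2 mm per newton). A corner that dips, hub and all, moves out sideways 0.6 mm for each mm down.

How it is judged:
By the outcome, as a careful person would: the job done as asked, in the order asked, and still so for the second after the job is handed in, with the robot touching nothing.
It also fails if it takes over 72 s, if anything falls off the work surface, if the arm or the gripper's body presses on something with over 40 N, if the wrist force passes 120 N, or if a joint passes its speed limit or range.

ROBOT

A 7-joint arm with a two-finger parallel gripper is mounted at the origin on a cart in front of the work surface, level with it; the furniture and walls round the work are solid. World frame = base frame: x ahead of the robot, y to its left, z up, the work surface at z = 0. Lengths are in m, angles in rad, forces in N, time in s.
With the tool pointing down it reaches from about 0.425 to 0.825 m from the base axis. Payload 3.6 kg.
Tool frame: the origin (TCP) lies where the fingers leave the gripper's body, on its centre line; the fingertips stand 73 mm ahead of it and the grasp point (between the pads) lies 54 mm ahead of it; x points along the fingers, y is the direction in which the jaws open and shut, and the axes are right-handed (so a half turn about x gives the same grasp; the last joint's range is limited). The gripper opens to 85 mm and grips with 20 to 120 N. Pads are 22 mm wide; open, the fingers measure 114 mm over their backs; the gripper's body (76 mm by 85 mm) begins 54 mm behind the grasp point. The pads swing forward as they close: fully open they stand 13 mm farther back than shut.
Start: joints at [1.185, 0.615, -0.013, 1.423, 0.008, 1.103, -0.04], TCP at [0.228, -0.609, 0.304] pointing down, gripper open.
Joint ranges: [-3.12, 3.12], [-0.3, 2.06], [-1.34, 1.32], [0.26, 2.42], [-1.36, 4.5], [0.01, 1.98], [-2.84, 2.84]. Speed limits (rad/s): [2.79, 2.79, 3.14, 3.14, 3.14, 3.14, 3.14].

INTERFACE

Orientations are given as a unit quaternion [x, y, z, w].
In Python, from station import arm, snapshot, camera_info, ticket gives the robot as it stands. Calls block until the motion is done:
- arm.movep(position, orientation): joint-space move of the TCP to a pose.
- arm.line_to(position, velocity=0.15, ori=None): straight line of the TCP; ori=None keeps the orientation; velocity is the mean speed in m/s.
- arm.move_j(angles): joint-space move.
- arm.move_gripper(opening, effort=None): opening from 0.0 (shut) to 1.0 (fully open); effort is the grip in N (None keeps the last); returns when the fingers have stopped.
- arm.pause(seconds).
- arm.ik(position, orientation): joint angles nearest the present ones, or None.
- snapshot(name): name is "scene" or "top"; returns the picture (384x512x3 uint8, blue, green, red); there is no depth.
- camera_info(name): a dict with "fx", "fy", "cx", "cy" (pixels), "dist_coeffs" ([k1, k2, p1, p2, k3] as OpenCV has them; the pictures are not rectified), "R" (3x3) and "t" (3): a world point X has camera coordinates R X + t. Camera axes: x right, y down, z forward; pixel columns grow to the right and rows downward; lengths in m; the calibration is good to about 2 mm. A picture is of the moment at which its call begins. camera_info takes no time and is no camera call.
A pose or a line that the arm cannot do raises arm.MotionError and nothing moves.
- ticket.finish_job(): hands the job in, once; it reports no verdict.
Readings, each from a call of its own:
- arm.read_time(): time.
- arm.read_joint_positions(): joint angles.
- arm.read_dq(): joint speeds.
- arm.read_effort(): joint torques, N m.
- arm.read_tool_pos(): TCP position.
- arm.read_eef_rot(): TCP orientation.
- arm.read_ft_force(): force on the tool from outside, world axes, zero at the start.
- arm.read_wrist_torque(): the same for the moment, N m.
- arm.read_opening(): opening from 0.0 (shut) to 1.0 (fully open).
Only numpy, scipy, OpenCV 4.12 (cv2) and the standard library are available. Lean on these libraries where they do the work, as an engineer would, in place of code of your own. Each camera call takes 0.05 s, during which the arm holds its last target.

## Working session

There is one attempt and no reset: what is moved stays moved. The work goes in short steps, each a Python script; the robot and the scene stay as the last script left them, time stands still between calls to the robot, and variables do not carry over. Pictures are saved under pics/ and viewed, and the job is handed in when it is done.

```bash
ls; mkdir -p pics
python3 - <<'E'
from station import arm, snapshot, camera_info
import cv2
for n in ("scene","top"):
    im=snapshot(n); cv2.imwrite(f"pics/{n}0.png",im)
    c=camera_info(n); print(n,c)
print(arm.read_time(),arm.read_tool_pos(),arm.read_eef_rot(),arm.read_ft_force())
E
```

```text
pics
scene {'fx': 430.84208799053, 'fy': 430.84208799053, 'cx': 252.96265264535253, 'cy': 189.28758040904066, 'dist_coeffs': array([-0.02280678,  0.        ,  0.        ,  0.        ,  0.        ]), 'R': array([[-0.51784792, -0.85546448, -0.00374775],
       [-0.4700777 ,  0.28821219, -0.83424258],
       [ 0.71474505, -0.43024905, -0.55138487]]), 't': array([0.37330695, 0.31079994, 0.95201904])}
top {'fx': 440.71495742545267, 'fy': 440.71495742545267, 'cx': 254.46113552889634, 'cy': 192.3572766209473, 'dist_coeffs': array([-0.08656085,  0.        ,  0.        ,  0.        ,  0.        ]), 'R': array([[-0.0180873 , -0.99981893, -0.00591303],
       [-0.9971032 ,  0.01847453, -0.07378276],
       [ 0.07387864,  0.00456137, -0.99725681]]), 't': array([0.10469475, 0.56543252, 1.41829328])}
0.1 [ 0.22808951 -0.60810111  0.302851  ] [-0.69560507 -0.12701528  0.69590071 -0.12539106] [ 0.3933444   0.56483456 -0.37959974]
```

View pics/scene0.png

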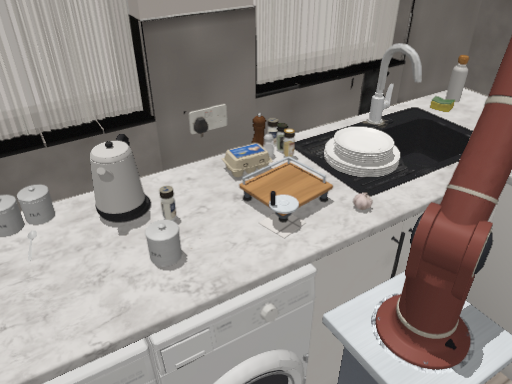

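View pics/top0.png

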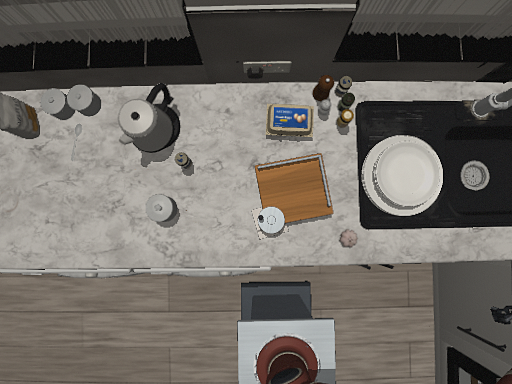

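The stand is at about (293,188) in the top view. Its wheel is at about (270,220) and the handle at about (261,219). The canister (161,208) and jar (183,160) are to the left, and the garlic (348,238) is to the right. I'll zoom in next.

Run:
```python
import cv2
t=cv2.imread("pics/top0.png");s=cv2.imread("pics/scene0.png")
cv2.imwrite("pics/topz.png",cv2.resize(t[145:250,240:370],None,fx=6,fy=5.7,interpolation=cv2.INTER_CUBIC)[:600,:800])
cv2.imwrite("pics/scz.png",cv2.resize(s[155:245,235:345],None,fx=7,fy=6.5,interpolation=cv2.INTER_CUBIC))
```

```text
(no output)
```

View pics/topz.png

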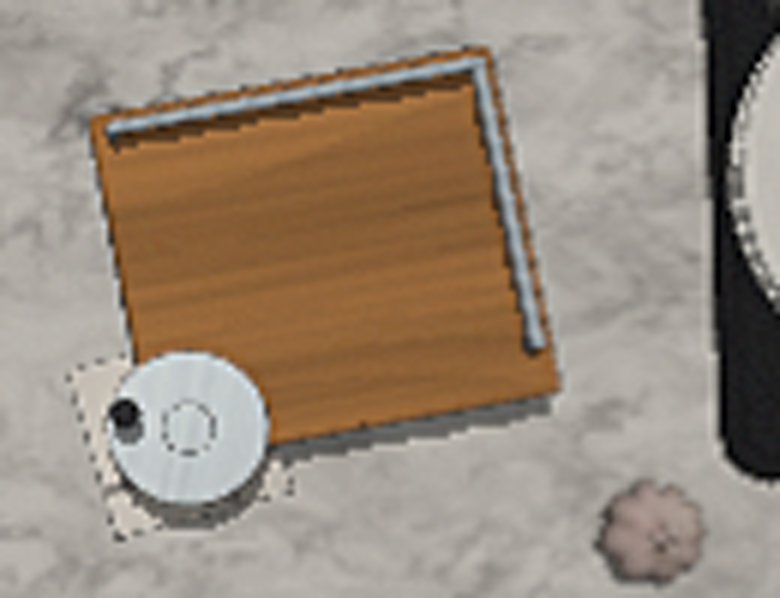

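View pics/scz.png

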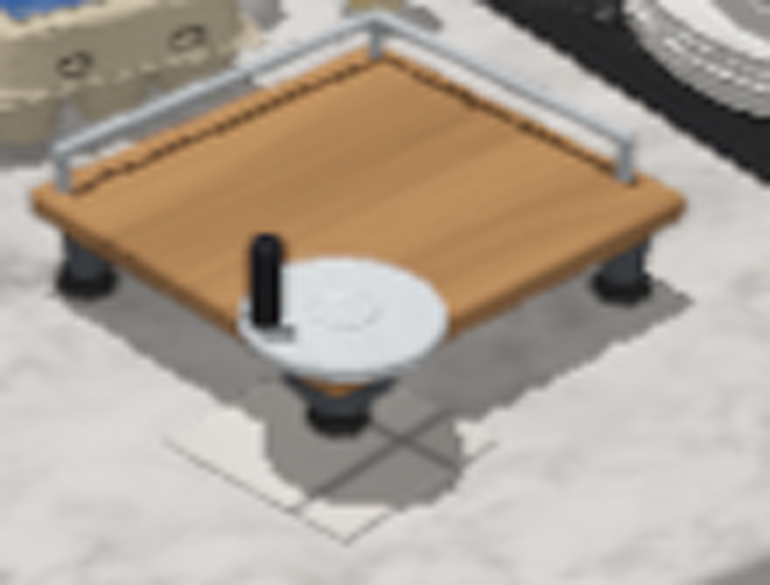

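```bash
cat > h.py <<'E'
import numpy as np, cv2
from station import arm, snapshot, camera_info
def ray(n,uv):
    c=camera_info(n);K=np.array([[c['fx'],0,c['cx']],[0,c['fy'],c['cy']],[0,0,1]])
    p=cv2.undistortPoints(np.array(uv,float).reshape(-1,1,2),K,np.array(c['dist_coeffs'])).reshape(-1,2)
    d=np.c_[p,np.ones(len(p))]@c['R']; return -c['R'].T@c['t'], d
def onplane(n,uv,z):
    o,d=ray(n,uv); return o+d*((z-o[2])/d[:,2])[:,None]
def proj(n,X):
    c=camera_info(n);K=np.array([[c['fx'],0,c['cx']],[0,c['fy'],c['cy']],[0,0,1]])
    return cv2.projectPoints(np.array(X,float).reshape(-1,1,3),cv2.Rodrigues(c['R'])[0],c['t'],K,np.array(c['dist_coeffs']))[0].reshape(-1,2)
E
python3 - <<'E'
from h import *
for n in("scene","top"): print(n,ray(n,[[0,0]])[0])
def big(m): return max(cv2.findContours(m,cv2.RETR_EXTERNAL,cv2.CHAIN_APPROX_NONE)[0],key=cv2.contourArea)
for n,box in (("top",(145,250,240,340)),("scene",(155,240,235,335))):
    im=cv2.imread(f"pics/{n}0.png");hsv=cv2.cvtColor(im,cv2.COLOR_BGR2HSV)
    a,b,c,d=box;roi=np.zeros(im.shape[:2],np.uint8);roi[a:b,c:d]=255
    # wheel: bluish bright
    print(n,'hsv wheel',hsv[215,272] if n=="top" else hsv[205,285],'slab',hsv[213,255] if n=="top" else hsv[222,265])
    w=cv2.inRange(hsv,(85,8,170),(125,60,255))&roi
    ct=big(cv2.morphologyEx(w,cv2.MORPH_OPEN,np.ones((3,3))));
    hull=cv2.convexHull(ct)
    P=onplane(n,hull.reshape(-1,2),0.073)[:,:2].astype(np.float32)
    print('wheel circle',cv2.minEnclosingCircle(P), 'bbox',cv2.boundingRect(ct))
    o=cv2.inRange(hsv,(5,90,60),(25,255,255))&roi
    co=cv2.convexHull(big(o)); P=onplane(n,co.reshape(-1,2),0.058)[:,:2].astype(np.float32)
    r=cv2.minAreaRect(P);print('board',r,cv2.boxPoints(r).round(4).tolist())
    k=cv2.inRange(hsv,(0,0,0),(180,255,60))&roi
    for q in cv2.findContours(k,cv2.RETR_EXTERNAL,cv2.CHAIN_APPROX_NONE)[0]:
        if cv2.contourArea(q)>4: print('dark',cv2.boundingRect(q),cv2.contourArea(q))
print('reflective garlic', onplane("top",[[348,238]],.03), 'can',onplane("top",[[160,206]],.11),'jar',onplane("top",[[181,158]],.105))
E
```

```text
scene [-0.34103454  0.63937979  0.7856105 ]
top [0.46090664 0.08776033 1.45674086]
top hsv wheel [ 90   7 182] slab [ 18  23 197]
wheel circle ((0.475739449262619, 0.04339909926056862), 0.040591247379779816) bbox (260, 208, 24, 25)
board ((0.5726305246353149, -0.030297107994556427), (0.19855627417564392, 0.21829433739185333), 9.601943016052246) [[0.45649999380111694, 0.06080000102519989], [0.492900013923645, -0.15449999272823334], [0.6887000203132629, -0.12139999866485596], [0.6523000001907349, 0.09390000253915787]]
dark (258, 215, 5, 5) 11.5
scene hsv wheel [100   7 206] slab [ 17  10 222]Traceback (most recent call last):
  File "<stdin>", line 10, in <module>
  File "<stdin>", line 3, in big
ValueError: max() iterable argument is empty
```

Run:
```python
from h import *
im=cv2.imread("pics/top0.png");print(cv2.cvtColor(im,cv2.COLOR_BGR2GRAY)[212:224,255:268])
im=cv2.imread("pics/scene0.png");g=cv2.cvtColor(im,cv2.COLOR_BGR2GRAY);print(g[188:208,266:280])
hub=np.array([.4762,.0441,.073])
print('top',onplane("top",[[260.6,217.2]],.118), 'hub ring',onplane("top",[[188/6+240-.4,427/5.7+145-.4]],.075))
for z,v in((.118,191.5),):print('scene',onplane("scene",[[272.6,v]],z))
o,d=ray("scene",[[272.6,198]]);print(o+d*((.096-o[2])/d[:,2])[:,None])
print(proj("scene",[[.4757,.0434,.075],[.4767,.0448,.075]]),'seen',343/7+235-.4,312/6.5+155-.4)
print('garlic', onplane("top",[[348,238]],.03), 'can',onplane("top",[[160,206]],.11),'jar',onplane("top",[[181,158]],.105))
print(arm.read_joint_positions())
```

```text
[[191 193 192 195 191 183 209 208 204 200 202 205 202]
 [191 192 195 195 160 217 210 210 203 200 201 205 204]
 [191 193 196 200 182 211 207 211 206 202 202 206 203]
 [191 194 200 188  98  39  44 156 213 203 201 205 204]
 [193 195 206  89  14  44  41  21 209 207 204 205 200]
 [193 197 202  47  45  49  42  26 112 211 207 205 164]
 [194 197 143 120  17  40  37  32 162 215 208 207 132]
 [196 198 159 222  40  30  29  66 103 214 208 208 163]
 [198 196 146 206 103  89  90 110  99 212 206 208 173]
 [200 196 199 195 120 101 106  98 119 210 206 203 120]
 [206 198 196 176 213 118 116 116 211 206 203 202 173]
 [199 197 197 178 210 212 207 205 203 204 201 201 206]]
[[138 138 139 139 139 139 139 139 138 138 139 140 142 145]
 [139 140 140 139 139 138 138 138 139 141 142 144 145 143]
 [140 140 140 140 137 131 128 129 133 142 145 144 143 142]
 [140 140 140 139 125  83  40  42  72 121 140 142 144 147]
 [141 140 140 139 108  50  41  41  38  88 132 146 149 150]
 [141 143 144 133  90  31  42  40  32  72 129 150 149 150]
 [145 148 147 134  88  27  29  29  27  71 133 158 162 164]
 [148 146 145 131  87  25 
[... 500 characters left out ...]
220]
 [ 90  94 104 161 145  36  26  26  38 174 209 216 221 216]
 [103  93  90 164 169 111  73  74  89 121 135 194 221 221]
 [125 111  96 133 184 184 150 136 137 136 135 193 220 221]
 [131 131 121 106 141 190 186 163 166 166 165 199 218 220]]
top [[0.48417168 0.07662825 0.118     ]] hub ring [[0.47709181 0.04406712 0.075     ]]
scene [[0.48618456 0.07755811 0.118     ]]
[[0.48591871 0.07716974 0.096     ]]
[[284.27775639 202.26846592]
 [283.67525504 202.24406378]] seen 283.6 202.6
garlic [[ 0.41305047 -0.20541668  0.03      ]] can [[0.52401354 0.38497765 0.11      ]] jar [[0.6722513  0.32012318 0.105     ]]
[ 1.18549201  0.61581165 -0.01263387  1.42476816  0.00807973  1.10339688
 -0.04039552]
```

Both views agree. The board measures 199 × 218 mm with a yaw of 9.6°, the hub is at about (0.4767, 0.0445), and the handle is at about (0.485, 0.077), 33.5 mm from the axis. Next I'll plan the tool orientations and check the IK.

```bash
cat >> h.py <<'E'
from scipy.spatial.transform import Rotation as Rn
def down(a):
    c,s=np.cos(a),np.sin(a)
    return Rn.from_matrix(np.array([[0,c,s],[0,s,-c],[-1,0,0]])).as_quat()
HUB=np.array([.4767,.0445]); YAW=np.deg2rad(9.6)
_n=np.array([-90,82])/np.hypot(90,82)
OUT=np.array([np.cos(YAW)*_n[0]-np.sin(YAW)*_n[1],np.sin(YAW)*_n[0]+np.cos(YAW)*_n[1]])
def angle_now():
    R=Rn.from_quat(arm.read_eef_rot()).as_matrix(); return np.arctan2(R[1,1],R[0,1])
E
python3 - <<'E'
from h import *
print(Rn.from_quat(arm.read_eef_rot()).as_matrix().round(3),np.degrees(angle_now()),OUT)
for th in range(75,-300,-30):
    t=np.radians(th);p=[*(HUB+.034*np.array([np.cos(t),np.sin(t)])),.154]
    for s in (90,-90):
        q=arm.ik(p,down(np.radians(th+s)));print(th,s,None if q is None else np.round(q,2))
for a in range(-180,180,30):
    q=arm.ik([*HUB,.16],down(np.radians(a)));print('hub',a,None if q is None else np.round(q,2))
F=np.array([arm.read_ft_force() for _ in range(20)]);print(F.mean(0),F.std(0),arm.read_time())
E
```

```text
[[-0.001  0.351 -0.936]
 [ 0.002 -0.936 -0.351]
 [-1.    -0.002  0.   ]] -69.43771817342012 [-0.84116174  0.54078362]
75 90 [ 0.48  0.89 -1.15  2.01  1.03  0.98  1.66]
75 -90 [-0.02  0.61 -0.27  2.03  0.3   0.54 -0.77]
45 90 [ 0.49  0.91 -1.15  1.98  1.02  1.    1.18]
45 -90 [-0.07  0.61 -0.16  1.99  0.18  0.55 -1.14]
15 90 [ 0.31  0.72 -0.72  1.96  0.71  0.73  0.99]
15 -90 [-0.11  0.62 -0.05  1.98  0.05  0.55 -1.51]
-15 90 [ 0.29  0.69 -0.62  1.97  0.62  0.68  0.58]
-15 -90 [-0.16  0.61  0.07  1.98 -0.08  0.55 -1.87]
-45 90 [ 0.24  0.65 -0.5   2.    0.52  0.62  0.18]
-45 -90 [-0.21  0.61  0.19  2.01 -0.21  0.54 -2.23]
-75 90 [ 0.18  0.61 -0.37  2.04  0.41  0.56 -0.22]
-75 -90 [-0.29  0.61  0.33  2.06 -0.38  0.53 -2.57]
-105 90 [ 0.1   0.58 -0.25  2.09  0.29  0.5  -0.63]
-105 -90 [ 0.62  0.87 -1.15  2.08  1.03  0.95  1.76]
-135 90 [ 0.01  0.56 -0.14  2.13  0.17  0.46 -1.05]
-135 -90 [ 0.61  0.85 -1.15  2.12  1.04  0.92  1.19]
-165 90 [-0.09  0.55 -0.05  2.15  0.07  0.44 -1.51]
-165 -90 [ 0.27  0.62 -0.59  2.14  0.65  0.56  1.04]
-195 90 [-0.19  0.55  0.03  2.15 -0.04  0.44 -1.96]
-19
[... 375 characters left out ...]
-0.41  0.6   0.4   2.07 -0.43  0.55 -2.84]
hub -150 [-0.31  0.58  0.25  2.07 -0.27  0.52 -2.48]
hub -120 [-0.21  0.57  0.1   2.07 -0.11  0.51 -2.12]
hub -90 [-0.13  0.57 -0.01  2.06  0.01  0.51 -1.72]
hub -60 [-0.06  0.57 -0.11  2.06  0.12  0.51 -1.31]
hub -30 [ 0.01  0.58 -0.22  2.06  0.24  0.53 -0.9 ]
hub 0 [ 0.08  0.59 -0.32  2.06  0.35  0.55 -0.49]
hub 30 [ 0.15  0.6  -0.43  2.05  0.45  0.57 -0.07]
hub 60 [ 0.22  0.62 -0.53  2.05  0.55  0.6   0.36]
hub 90 [ 0.28  0.65 -0.63  2.05  0.63  0.64  0.79]
hub 120 [ 0.47  0.77 -0.96  2.05  0.89  0.82  1.06]
hub 150 [ 0.55  0.87 -1.15  2.04  1.01  0.96  1.46]
[ 0.3933444   0.56483456 -0.37959974] [1.66533454e-16 1.11022302e-16 5.55111512e-17] 0.1
```

Run:
```python
from h import *
a=np.radians(-14)
arm.movep([*HUB,.25],down(a)); print(arm.read_time())
arm.move_gripper(0.0); print(arm.read_time(),arm.read_opening())
arm.line_to([*HUB,.156],.12); 
arm.pause(.2)
print(arm.read_time(),arm.read_tool_pos(),arm.read_ft_force(),np.degrees(angle_now()))
cv2.imwrite("pics/top1.png",snapshot("top"));s=snapshot("scene");cv2.imwrite("pics/sc1.png",cv2.resize(s[120:260,200:360],None,fx=5,fy=4.2))
```

```text
2.5833
3.35 0.00023184183713765145
4.4833 [0.47706662 0.04453283 0.15666968] [-0.47870316 -0.18963582  0.22914705] -14.007946415810142
```

View pics/sc1.png

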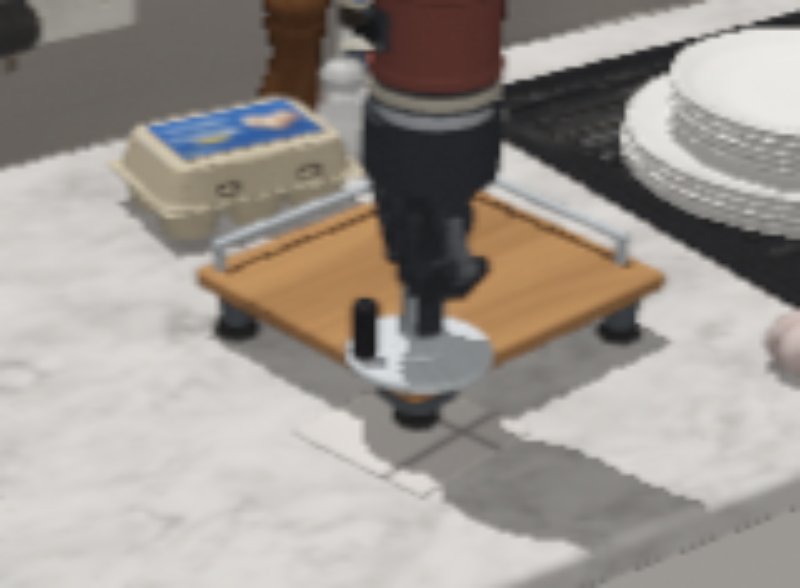

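The shut fingers are over the hub, clear of the handle at about (365,330) in this view. Now the press test.

```bash
cat >> h.py <<'E'
def press(xy,z0,step=.0008,fmax=13,zmin=.128,follow=True):
    """lower shut tips at xy; after contact move outward 0.6 per mm. returns list (z,f,time)"""
    arm.line_to([*xy,z0],.08); arm.pause(.15); f0=arm.read_ft_force()[2]
    out=[];zc=None;z=z0;xy=np.array(xy,float)
    while z>zmin:
        z-=step
        tgt=xy if (zc is None or not follow) else xy+OUT*.6*(zc-z)
        arm.line_to([*tgt,z],.02); arm.pause(.06)
        f=arm.read_ft_force();p=arm.read_tool_pos();out.append((p[2],f[2]-f0,*p[:2],f[0],f[1]))
        if zc is None and f[2]-f0>1.5: zc=z
        if f[2]-f0>fmax: break
    return np.array(out)
E
python3 - <<'E'
from h import *
print(arm.read_time())
r=press(HUB,.1505)
print(np.c_[r[:,0]*1000,r[:,1],r[:,2:4]*1000,r[:,4:]].round(2)); print(arm.read_time())
cv2.imwrite("pics/sc2.png",cv2.resize(snapshot("scene")[120:260,200:360],None,fx=5,fy=4.2))
p=arm.read_tool_pos();arm.line_to([*HUB,.153],.06);print(arm.read_time(),arm.read_ft_force())
E
```

```text
4.5833
[[ 1.4971e+02 -7.0000e-02  4.7671e+02  4.4510e+01  5.1000e-01 -9.0000e-02]
 [ 1.4890e+02  2.5000e-01  4.7671e+02  4.4490e+01  6.5000e-01  7.9000e-01]
 [ 1.4807e+02 -5.5000e-01  4.7668e+02  4.4480e+01  2.0000e-01 -5.7000e-01]
 [ 1.4727e+02 -1.0100e+00  4.7667e+02  4.4490e+01 -4.9000e-01  2.9000e-01]
 [ 1.4648e+02 -5.4000e-01  4.7672e+02  4.4500e+01  6.1000e-01 -4.7000e-01]
 [ 1.4581e+02  1.3100e+00  4.7660e+02  4.4610e+01 -4.4000e-01  8.9000e-01]
 [ 1.4504e+02  3.9200e+00  4.7645e+02  4.4730e+01 -2.9200e+00  1.5800e+00]
 [ 1.4420e+02  5.5700e+00  4.7607e+02  4.5000e+01 -2.9000e+00  5.4000e-01]
 [ 1.4338e+02  4.3000e+00  4.7566e+02  4.5220e+01 -1.6000e+00  8.9000e-01]
 [ 1.4258e+02  5.4400e+00  4.7524e+02  4.5520e+01 -2.0100e+00  1.1100e+00]
 [ 1.4176e+02  4.4200e+00  4.7484e+02  4.5730e+01 -2.8900e+00  1.6700e+00]
 [ 1.4094e+02  4.8900e+00  4.7444e+02  4.6040e+01 -3.0800e+00  2.6500e+00]
 [ 1.4016e+02  5.8000e+00  4.7401e+02  4.6240e+01 -2.7700e+00  1.8400e+00]
 [ 1.3939e+02  5.0100e+00  4.7366e+02  4.6520e+01 -1.8600e+00  2.0800e+00]
 [ 1.3894e+02  7.9200e+00  4.7347e+02  4.6710e+01 -3.0400e+00  2.2800e+00]
 [ 1.3850e+02  1.0630e+01  4.7326e+02  4.6830e+01 -3.2400e+00  1.4400e+00]
 [ 1.3805e+02  1.3280e+01  4.7305e+02  4.6970e+01 -4.3300e+00  1.4800e+00]]
10.225
10.7083 [ 0.49840997  0.42705052 -0.25024522]
```

Contact came at TCP z ≈ 146.2 mm. The force then held at about 5 N while the stand tipped, and it went stiff at about 139.4 mm, so the air gap is about 6.8 mm. The target is 8.3 mm, about 299° clockwise. Next I'll put the jaws round the handle.

Run:
```python
from h import *
th=np.radians(75.7);H=HUB+.034*np.array([np.cos(th),np.sin(th)])
arm.line_to([*HUB,.215],.2)
arm.movep([*H,.215],down(th+np.pi/2)); print(arm.read_time(),arm.read_joint_positions().round(2))
arm.move_gripper(.5)
arm.line_to([*H,.156],.12); arm.move_gripper(.25,20)
print(arm.read_time(),arm.read_opening(),arm.read_ft_force(),arm.read_tool_pos())
t=snapshot("top");cv2.imwrite("pics/top3.png",cv2.resize(t[145:250,230:360],None,fx=6,fy=5.7))
cv2.imwrite("pics/sc3.png",cv2.resize(snapshot("scene")[120:260,200:360],None,fx=5,fy=4.2))
```

```text
13.2667 [ 0.53  0.82 -1.24  1.96  0.9   1.07  1.76]
14.7333 0.25220430930246773 [0.81197318 0.05442621 0.33340493] [0.48527679 0.07748176 0.15644146]
```

View pics/sc3.png

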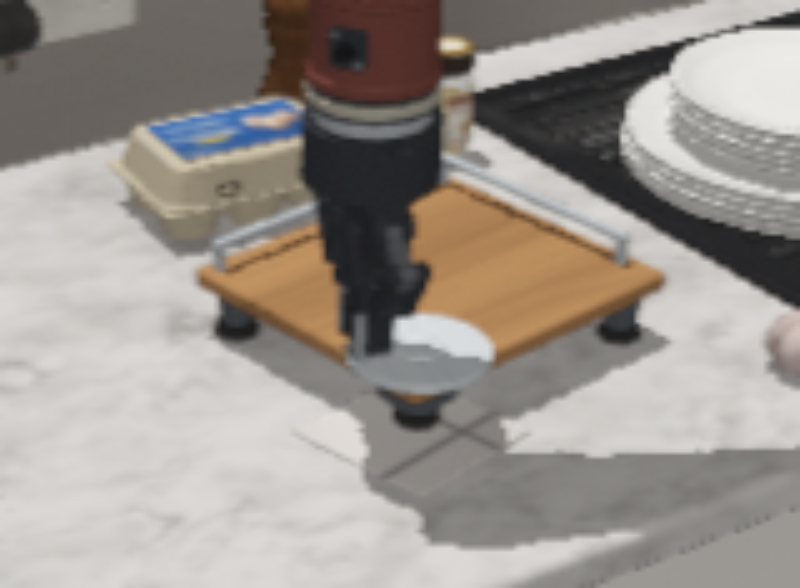

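The fingers are at about (375,300), where the handle was, and the force is near zero. I'll turn a first 40° as a trial and log the forces.

```bash
cat >> h.py <<'E'
def arc(th0,th1,z=.156,step=10,v=.07,off=90,fmax=9):
    n=int(np.ceil(abs(th1-th0)/step))
    for k in range(1,n+1):
        d=th0+(th1-th0)*k/n;t=np.radians(d)
        arm.line_to([*(HUB+.034*np.array([np.cos(t),np.sin(t)])),z],v,ori=down(t+np.radians(off)))
        f=arm.read_ft_force(); rad=np.array([np.cos(t),np.sin(t)]);tan=np.array([np.sin(t),-np.cos(t)])
        print(round(d),'Frad %.1f Ftan %.1f Fz %.1f'%(f[:2]@rad,f[:2]@tan,f[2]))
        if np.hypot(f[0],f[1])>fmax: print('STOP');return d
    return th1
E
python3 - <<'E'
from h import *
arc(75.7,36); print(arm.read_time(),arm.read_joint_positions().round(2),arm.read_tool_pos())
cv2.imwrite("pics/sc4.png",cv2.resize(snapshot("scene")[120:260,200:360],None,fx=5,fy=4.2))
t=snapshot("top");cv2.imwrite("pics/top4.png",cv2.resize(t[145:250,230:360],None,fx=6,fy=5.7))
E
```

```text
66 Frad 0.1 Ftan -0.6 Fz -0.4
56 Frad 0.7 Ftan -1.0 Fz 0.7
46 Frad 0.4 Ftan -0.8 Fz 0.2
36 Frad -0.8 Ftan -0.4 Fz 0.2
16.1333 [ 0.44  0.83 -1.01  1.97  0.92  0.9   1.13] [0.50409396 0.06449488 0.15597723]
```

View pics/sc4.png

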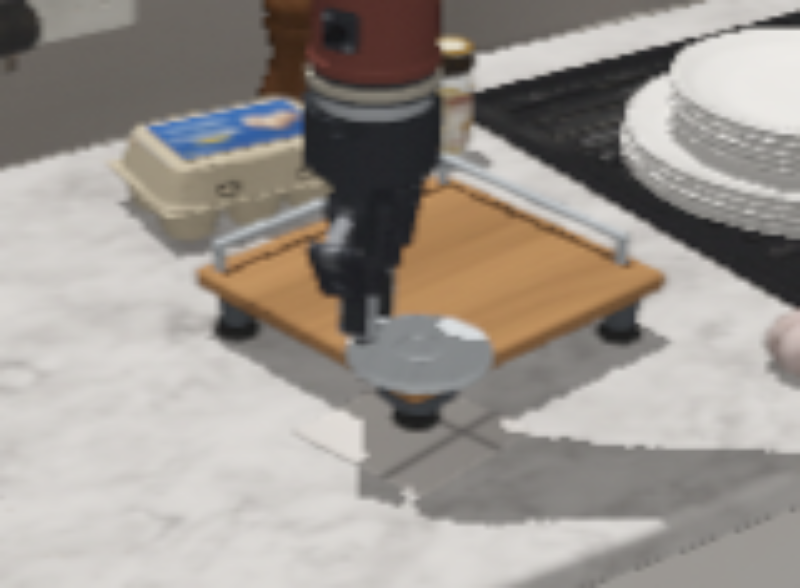

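View pics/top4.png

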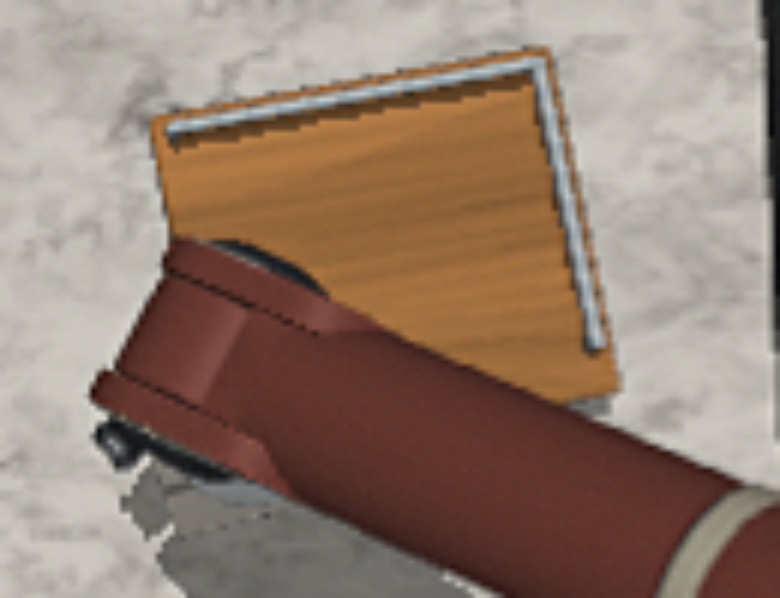

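The handle has moved round inside the jaws: it isn't left behind at its old spot, and the stand hasn't moved. I'll continue the stroke.

Run:
```python
from h import *
e=arc(36,-227.5,step=12); print(e,arm.read_time(),arm.read_joint_positions().round(2),arm.read_tool_pos(),np.degrees(angle_now()))
cv2.imwrite("pics/sc5.png",cv2.resize(snapshot("scene")[120:260,200:360],None,fx=5,fy=4.2))
```

```text
24 Frad 0.2 Ftan -0.3 Fz -0.5
12 Frad 0.3 Ftan -0.0 Fz 1.4
0 Frad -1.3 Ftan -0.2 Fz 0.3
-12 Frad 0.3 Ftan -1.0 Fz -0.1
-24 Frad 1.2 Ftan -0.5 Fz -0.2
-36 Frad 0.8 Ftan 0.1 Fz -0.2
-48 Frad -0.1 Ftan 0.5 Fz 0.3
-60 Frad -0.8 Ftan -0.2 Fz -0.2
-72 Frad 0.4 Ftan 0.3 Fz -0.8
-84 Frad -0.6 Ftan -1.1 Fz 0.8
-96 Frad 0.4 Ftan -0.1 Fz 0.3
-108 Frad -0.5 Ftan 0.1 Fz 0.2
-120 Frad 0.3 Ftan -0.4 Fz -0.4
-132 Frad -0.9 Ftan -0.2 Fz 1.1
-144 Frad -0.6 Ftan -0.2 Fz 0.8
-156 Frad 0.0 Ftan 0.0 Fz 0.3
-168 Frad -0.3 Ftan -0.5 Fz -0.1
-180 Frad 1.2 Ftan -0.1 Fz 0.8
-192 Frad -0.2 Ftan 0.1 Fz -0.4
-204 Frad -0.2 Ftan 0.0 Fz -0.6
-216 Frad 0.2 Ftan -0.2 Fz -0.1
-228 Frad -0.8 Ftan 0.0 Fz -0.0
-227.5 24.1167 [-0.38  0.57  0.26  2.12 -0.31  0.48 -2.28] [0.45376064 0.06949907 0.15599678] -137.23871396898153
```

View pics/sc5.png

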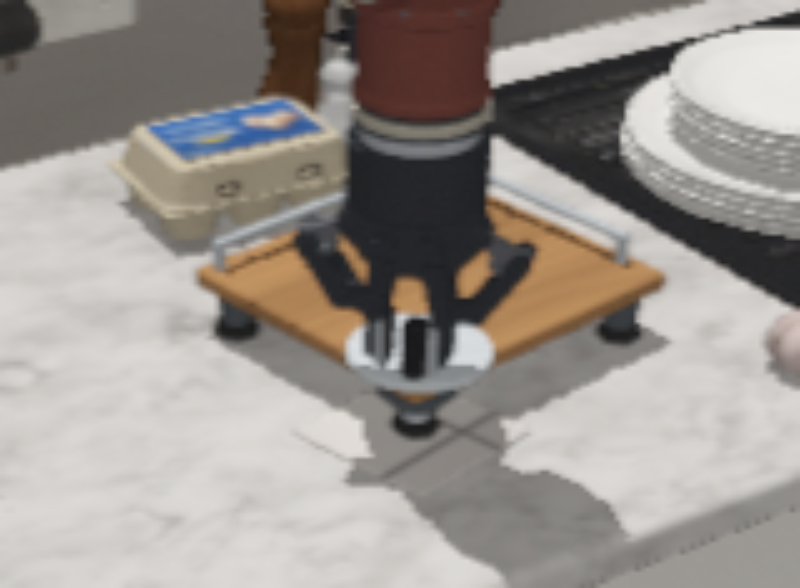

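The handle is at about (413,347), standing between the jaws and close to the right-hand pad in the picture. I'll lift off, measure its angle, and repeat the press test.

Run:
```python
from h import *
p=arm.read_tool_pos();arm.line_to([p[0],p[1],.225],.15)
arm.move_gripper(0.0)
s=snapshot("scene");cv2.imwrite("pics/sc6raw.png",s);cv2.imwrite("pics/sc6.png",cv2.resize(s[155:245,235:345],None,fx=7,fy=6.5,interpolation=cv2.INTER_CUBIC))
arm.line_to([*HUB,.2],.15); print(arm.read_time(),arm.read_ft_force())
arm.line_to([*HUB,.152],.12)
r=press(HUB,.1482,step=.0006,fmax=9,follow=True,zmin=.142)
print(np.c_[r[:,0]*1000,r[:,1],r[:,2:4]*1000,r[:,4:]].round(2)); print(arm.read_time())
arm.line_to([*HUB,.153],.06);print(arm.read_time())
```

```text
25.6 [-0.16803254 -0.33317863 -0.09252457]
[[ 1.4762e+02 -1.2300e+00  4.7670e+02  4.4490e+01 -8.0000e-02  5.5000e-01]
 [ 1.4696e+02 -1.5900e+00  4.7668e+02  4.4490e+01 -2.7000e-01 -9.0000e-02]
 [ 1.4659e+02  1.6900e+00  4.7669e+02  4.4530e+01 -3.8000e-01  6.7000e-01]
 [ 1.4626e+02  4.9500e+00  4.7656e+02  4.4600e+01  1.4000e-01 -8.6000e-01]
 [ 1.4599e+02  7.0300e+00  4.7645e+02  4.4690e+01 -1.6900e+00 -1.1000e-01]
 [ 1.4572e+02  9.7200e+00  4.7634e+02  4.4730e+01 -2.7800e+00  3.0000e-02]]
28.4
28.6917
```

View pics/sc6.png

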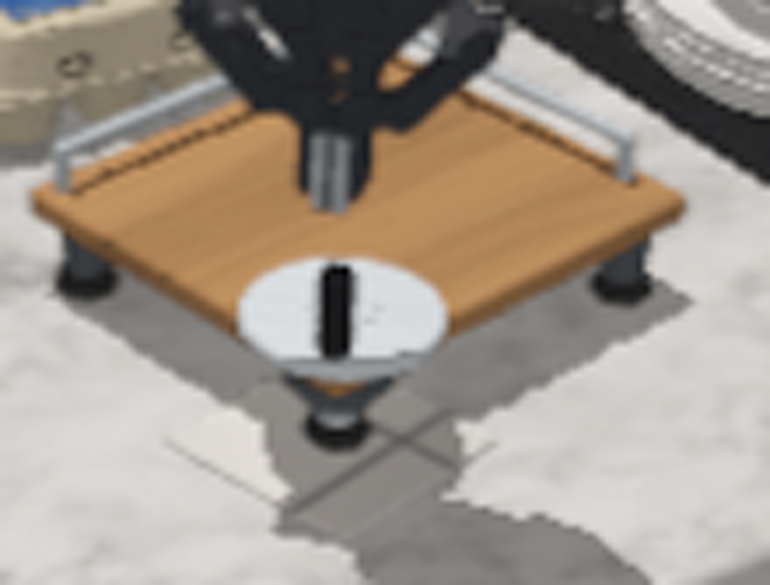

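Run:
```python
from h import *
for f,b in (("scene0",(188,210,266,280)),("sc6raw",(188,213,277,292))):
    g=cv2.cvtColor(cv2.imread(f"pics/{f}.png"),cv2.COLOR_BGR2GRAY);a,bb,c,d=b
    m=np.zeros_like(g);m[a:bb,c:d]=(g[a:bb,c:d]<75)*255
    ct=max(cv2.findContours(m,cv2.RETR_EXTERNAL,cv2.CHAIN_APPROX_NONE)[0],key=cv2.contourArea)
    x,y,w,h=cv2.boundingRect(ct);M=cv2.moments(m,True);uv=[M['m10']/M['m00'],M['m01']/M['m00']]
    P=onplane("scene",[uv],.0955)[0];v=P[:2]-HUB;print(f,(x,y,w,h),uv,P,np.hypot(*v)*1000,np.degrees(np.arctan2(v[1],v[0])))
s=cv2.imread("pics/sc6raw.png")
# wheel centre from scene in new/old view via hub ring region for comparison
print(proj("scene",[[*HUB,.075]]))
for th in (130,137,145):
    t=np.radians(th);print(th,proj("scene",[[*(HUB+.034*np.array([np.cos(t),np.sin(t)])),.0955]]))
```

```text
scene0 (271, 191, 5, 15) [272.6101694915254, 197.72881355932202] [0.48762814 0.07599697 0.0955    ] 33.33891510981896 70.86534528829472
sc6raw (281, 196, 4, 14) [282.5272727272727, 202.61818181818182] [0.45328903 0.06569099 0.0955    ] 31.57739044860433 137.8494403957235
[[283.76174052 202.21247226]]
130 [[280.76285389 202.87008319]]
137 [[282.22961755 203.09414933]]
145 [[283.94009093 203.22340415]]
```

The wheel turned about 295° (≈ 8.2 mm) and the corner is now stiff at about 9 N/mm from first contact, with no soft travel. The hub sits only about 0.6 mm higher than at the start, which suggests about 0.85 mm past touch. The tilted hub also made contact at its inner edge in the first press, so that test under-read the gap by about 0.5 mm. I'll add 20°.

Run:
```python
from h import *
d=-223;th=np.radians(d);H=HUB+.034*np.array([np.cos(th),np.sin(th)])
arm.line_to([*HUB,.21],.2)
arm.line_to([*H,.21],.15,ori=down(th+np.pi/2)); arm.move_gripper(.5)
arm.line_to([*H,.156],.12); arm.move_gripper(.25,20); print(arm.read_opening(),arm.read_ft_force())
arc(d,-247.5,step=8)
p=arm.read_tool_pos();print(arm.read_time(),p,np.degrees(angle_now()))
arm.line_to([p[0],p[1],.225],.15)
arm.move_gripper(0.0)
s=snapshot("scene");cv2.imwrite("pics/sc7raw.png",s);cv2.imwrite("pics/sc7.png",cv2.resize(s[155:245,235:345],None,fx=7,fy=6.5,interpolation=cv2.INTER_CUBIC))
print(arm.read_time())
```

```text
0.24730316911359967 [0.11497505 0.13157553 0.05714885]
-229 Frad 0.4 Ftan 0.6 Fz -0.5
-235 Frad 0.1 Ftan -1.2 Fz -0.7
-241 Frad -0.8 Ftan -1.7 Fz 0.0
-248 Frad 0.5 Ftan -0.7 Fz -0.6
31.9583 [0.46363165 0.0758804  0.15596294] -157.24350597621427
32.9583
```

View pics/sc7.png

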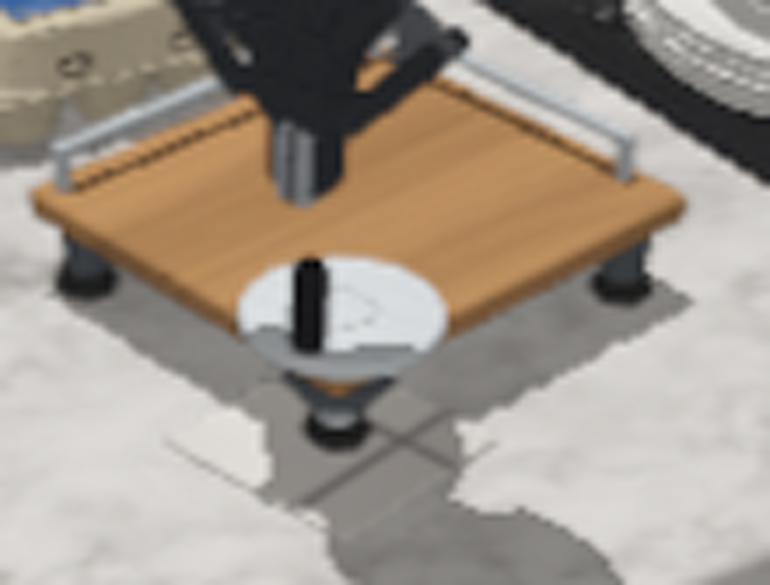

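Run:
```python
from h import *
a=np.radians(-157.2+20)
arm.line_to([*HUB,.2],.15,ori=down(np.radians(-147)))
arm.line_to([*HUB,.153],.12)
r=press(HUB,.1500,step=.0004,fmax=8,follow=True,zmin=.143)
print(np.c_[r[:,0]*1000,r[:,1]].round(2).tolist()); print(arm.read_time())
arm.line_to([*HUB,.2],.12);print(arm.read_time())
```

```text
[[149.6, -0.91], [149.19, 0.34], [148.8, 1.23], [148.39, 0.23], [147.98, -0.22], [147.58, 0.6], [147.2, 0.09], [146.95, 3.21], [146.73, 5.57], [146.55, 8.0], [146.39, 10.33]]
37.725
38.325
```

The stand is stiff from first contact, at about 12 N/mm, and the hub is 0.9 mm above its starting height. That puts the foot about 1.2–1.6 mm past touch, near the 1.5 mm target. I'll retreat and check that nothing else has moved.

Run:
```python
from h import *
arm.line_to([*HUB,.30],.2); arm.move_j([1.185,.615,-.013,1.423,.008,1.103,-.04]); arm.pause(.3)
t=snapshot("top");cv2.imwrite("pics/top8.png",t);s=snapshot("scene");cv2.imwrite("pics/scene8.png",s)
t0=cv2.imread("pics/top0.png")
print(arm.read_time())
def rect(im):
    hsv=cv2.cvtColor(im,cv2.COLOR_BGR2HSV);m=cv2.inRange(hsv,(5,90,60),(25,255,255));m[:145]=0;m[250:]=0;m[:,:240]=0;m[:,340:]=0
    c=cv2.convexHull(max(cv2.findContours(m,cv2.RETR_EXTERNAL,cv2.CHAIN_APPROX_NONE)[0],key=cv2.contourArea))
    return cv2.minAreaRect(onplane("top",c.reshape(-1,2),.058)[:,:2].astype(np.float32))
print(rect(t0),rect(t))
# handle angle in top view
for im in (t0,t):
    g=cv2.cvtColor(im,cv2.COLOR_BGR2GRAY);m=np.zeros_like(g);m[205:236,255:288]=(g[205:236,255:288]<65)*255
    M=cv2.moments(m,True)
    if M['m00']: 
        P=onplane("top",[[M['m10']/M['m00'],M['m01']/M['m00']]],.118)[0];v=P[:2]-HUB;print(P,np.hypot(*v),np.degrees(np.arctan2(v[1],v[0])))
for n,a,b in(("top",t0,t),("scene",cv2.imread("pics/scene0.png"),s)):
    for nm,X in(("garlic",[.413,-.205,.03]),("can",[.524,.385,.055]),("jar",[.672,.320,.052])):
        u,v=proj(n,[X])[0].astype(int);print(n,nm,np.abs(a[v-18:v+18,u-18:u+18].astype(int)-b[v-18:v+18,u-18:u+18]).max())
cv2.imwrite("pics/top8z.png",cv2.resize(t[145:250,240:370],None,fx=6,fy=5.7,interpolation=cv2.INTER_CUBIC))
```

```text
41.85
((0.5726305246353149, -0.030297107994556427), (0.19855627417564392, 0.21829433739185333), 9.601943016052246) ((0.5728539228439331, -0.030243828892707825), (0.1986968219280243, 0.2182106226682663), 9.5615816116333)
[0.47697331 0.06754332 0.118     ] 0.023044940457373226 89.32045741931888
[0.45753006 0.05874722 0.118     ] 0.023884511361214493 143.38004276571286
top garlic 7
top can 5
top jar 11
scene garlic 3
scene can 2
scene jar 3
```

View pics/top8z.png

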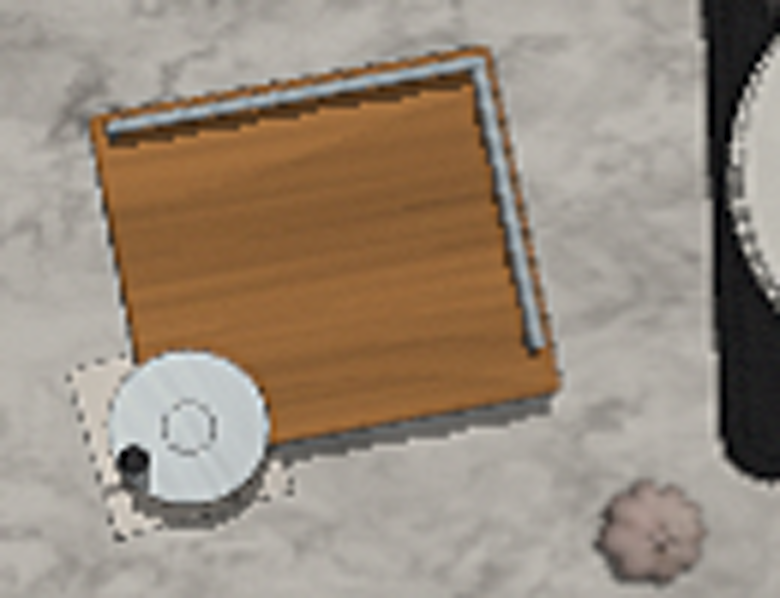

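The top view shows the stand unmoved (centre shifted 0.2 mm, yaw 0.04°) and the other objects unchanged. The handle went from 77° to about 122°, or 314° clockwise (≈ 8.7 mm). I'm handing it in.

```bash
python3 -c "
from station import ticket,arm
print(ticket.finish_job(),arm.read_time())"
```

```text
the job is handed in; nothing more can be done
the job is handed in; nothing more can be done
```

The stand no longer rocks at the wheel's corner, and I handed the job in at about 42 s of the 72 s allowed. I did not press-test the other three corners.

**Turning:** A first press on the hub showed an air gap of about 7 mm. I turned the wheel clockwise in two strokes with loose jaws round the handle, about 314° in all, which lowers the foot about 8.7 mm.

**Last checks:**
- **Rock:** the final press on the hub was stiff from first contact, at about 12 N/mm. At the start it tipped softly for about 7 mm at around 5 N.
- **Stand position:** the top view puts it within 0.2 mm of where it began.
- **Garlic, canister and jar:** they look unchanged in both views.

**Where the checks disagreed:** the distance past first touch came out differently by method. The turn angle minus the measured gap gives 1.3–1.8 mm, while the rise of the hub gives about 1.2 mm. Both are near the 1.5 mm target and below the roughly 3.5 mm at which a neighbour foot would lift. The automatic handle-angle readout in the last script was thrown off by other dark pixels, so the 314° comes from the handle's position read off the enlarged top view.

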